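# Seat a whetstone against its stops and clamp it

## Task

Get the sharpening board ready: take the wet whetstone that leans on the upturned tub, set it down flat on the wooden board (do not drop it) and push it fully home, its long edge along the long metal stop and its end against the short one. Then swing the cam lever round until it clamps the stone tight, and leave it all like that. Do not disturb the glass, the lemon or the scissors.

Things in the scene. Friction and masses are not known exactly. Their poses are not given: they have to be found in the camera images.
- whetstone: The whetstone: a 180 x 60 x 28 mm block, grey below and brick-coloured above, 0.5 to 0.8 kg. Origin at its centre, x along its length, y across its width, z out of the brick-coloured face. It starts with its low end on the worktop and its raised end (its +x end, the farther from the robot) leaning on the tub, x about 29 degrees above level; pick it across its 60 mm width.
- stone_board: The sharpening board, fixed: wood 110 x 285 mm, its top 20 mm above the worktop, two aluminium stops, a cam lever at its left end. Origin at worktop level under the centre of the stone's home place; x points away from the robot (about world x), y to the left. The wood reaches from x -48 to +62 and y -106.5 to +178.5 mm. The far long side is open.
- stone_home (a point): Centre of the stone (34 mm above the worktop) when it lies flat on the board, pushed home against both stops; axes as the board's: the stone's length lies along y, either way round.
- cam (a joint): Cam lever. 0 = fully open (starts at 0 to 0.35), grows as it swings clockwise seen from above, up to 2.2. At 0 the arm points 115 degrees counter-clockwise from the board's x (left, a little nearer); shut, it points away from the robot. It meets the end of a stone at home at about 1.88 and then gets tight: 1.95 to 2.1 with 8 to 14 N at the knob. It stays where it is left.
- cam_pivot (a point): The cam's upright pivot axis, on the wood's top, 126 mm left of (+y) and 10 mm nearer than (-x) the stone's home centre. On it turns a steel disc, radius 22 mm, 17 mm high, 15 mm off-centre, with a flat arm whose top is 37 mm above the worktop. Open, it leaves 17 to 23 mm of free length between it and a stone at home.
- cam_knob (a point): The black upright knob of the cam lever, 83 mm from the pivot: round, 17 mm across, from 40 to 74 mm above the worktop; this point is on its axis, 62 mm above the worktop.
- tub: Upturned white plastic tub, 133 x 197 x 77 mm, on which the stone leans; origin under its centre, its long side (y) along the stone's length.
- glass: Drinking glass standing upside down, 61 mm across, 124 mm tall, origin under its centre.
- lemon: A lemon, 78 x 55 x 56 mm, origin at its underside.
- scissors: Kitchen scissors lying flat, 87 x 199 x 9 mm, origin at the middle of their underside.
- long_stop (a point): Middle of the long stop's face, 7 mm above the wood: on the robot's side of the board, face at board x = -30 mm, from y -90 to +60. Both stops are 13 mm thick and stand 14 mm above the wood, so a finger needs room between stop and stone when the stone is laid down.
- short_stop (a point): Middle of the short stop's face, 7 mm above the wood: at the right end of the board, face at board y = -90 mm, from x -30 to +62.

How it is judged:
On the way:
1. the stone lies flat on the board, home against both stops (within 2.5 mm each way), the cam lever still open (x of whetstone in the frame of stone_home between -0.0025 and 0.0025 m and y of whetstone in the frame of stone_home between -0.0025 and 0.0025 m and z of whetstone in the frame of stone_home between -0.003 and 0.003 m and angle between the x axis of whetstone and the y axis of stone_home, either way round below 0.02 rad and value of joint cam below 1.3 rad), for 0.2 s.
At the end, for the whole second after the job is handed in: The stone lies still and flat on the board with its centre within 2.5 mm of its home place along and across the board (flush with both stops), its length within 0.02 rad of the board's, and the cam lever is turned tight against it (beyond 1.92 rad) (x of whetstone in the frame of stone_home between -0.0025 and 0.0025 m and y of whetstone in the frame of stone_home between -0.0025 and 0.0025 m and z of whetstone in the frame of stone_home between -0.003 and 0.003 m and angle between the x axis of whetstone and the y axis of stone_home, either way round below 0.02 rad and value of joint cam above 1.92 rad and linear speed of whetstone below 0.01 m/s); the robot touches nothing.
It fails at once if the stone is let fall (it moves faster than 0.5 m/s with no finger on it) (linear speed of whetstone above 0.5 m/s and contact force between the fingers and whetstone below 0.1 N).
It fails at once if the glass, the lemon or the scissors is shifted by more than 30 mm (distance of any of glass, lemon, scissors from where it was at the start of the episode above 0.03 m).
It also fails if it takes over 66 s, if anything falls off the work surface, if the arm or the gripper's body presses on something with over 40 N, if the wrist force passes 120 N, or if a joint passes its speed limit or range.

## Robot

A 7-joint arm with a two-finger parallel gripper is mounted at the origin on a cart in front of the work surface, level with it; the furniture and walls round the work are solid. World frame = base frame: x ahead of the robot, y to its left, z up, the work surface at z = 0. Lengths are in m, angles in rad, forces in N, time in s.
With the tool pointing down it reaches from about 0.425 to 0.925 m from the base axis. Payload 6.8 kg.
Tool frame: the origin (TCP) lies at the very end of the fingers, on their centre line; the grasp point (between the pads) lies bot.tcp_to_grasp behind it (bot.tcp_to_grasp is the distance from the TCP to the grasp point, in m); z points along the fingers, y is the line along which they close (so a half turn about z gives the same grasp; the last joint's range is limited). The gripper opens to 85 mm and grips with 20 to 120 N. Pads are 22 mm wide; open, the fingers measure 114 mm over their backs; the gripper's body (76 mm by 85 mm) begins 54 mm behind the grasp point. The pads swing forward as they close: fully open they stand 13 mm farther back than shut.
Start: joints at [-1.263, 0.477, 0.022, 1.555, -0.011, 1.109, -0.083], TCP at [0.273, 0.618, 0.231] pointing down, gripper open.
Joint ranges: [-2.96, 2.96], [-0.34, 2.1], [-1.41, 1.46], [0.24, 2.44], [-1.37, 4.51], [0.17, 1.92], [-2.96, 2.96]. Speed limits (rad/s): [2.39, 2.39, 3.14, 3.14, 3.14, 3.14, 3.14].

## Interface

Orientations are given as a unit quaternion [w, x, y, z].
In Python, from station import bot gives the robot as it stands.
- The arm moves only by the tool servo_tool, never from a script. Its argument "motion" is a list that holds one entry, the list of rows, each a list of 7 numbers: the shift along the tool's x, y, z in m, then the turn, a rotation vector about the tool's x, y, z in units of 5 degrees (1.0 is 5 degrees), then the opening, from 0 (shut) to 1 (fully open). A call has 1 to 20 rows; each row is the pose to reach, as a shift and turn from the pose commanded when the call began, along the tool's axes at that moment; what a row does not reach only later rows make up. A row lasts 1/12 s, in which the tool goes at most 41.7 mm and 7.16 degrees, less where a joint would pass 70% of its speed; a pose out of reach is approached as far as the arm can. A call with a gripper value outside its range is refused whole. The fingers move at their own pace and stop on an object; "grip_force" is the grip in N (left out, the last holds). Time passes only in rows, so rows that repeat a pose let the fingers close. It gives the time, the measured TCP pose, the force, the opening and the grip force at its end, in the units of the state.
- bot.get_obs(): the state, without advancing time (a new reading comes with each control period).
- bot.read_camera(name): name is "scene" or "top" or "wrist"; returns a dict with "img" (420x560x3 uint8, red, green, blue), "K" (3x3 intrinsics, pixels), "k1" (the pictures are not rectified: a ray, as slopes to the right and down, at radius r is drawn at 1 + k1 r^2 times it, then the intrinsics apply), "pose" (4x4, takes a point from camera to world coordinates). Camera axes: x right, y down, z forward; pixel columns grow to the right and rows downward; lengths in m; the calibration is good to about 2 mm. A picture is of the moment at which its call begins. There is no depth.
- bot.hand_in(): hands the job in; it is judged then, once.
The state is a dict: "t": time; "q": joint angles; "joint_vel": joint speeds; "joint_torque": joint torques, N m; "eef_pos": TCP position; "tool_rot": TCP orientation; "contact_force": force on the tool from outside, world axes, zero at the start; "torque": the same for the moment, N m; "gripper_width": opening from 0.0 (shut) to 1.0 (fully open); "grasp_force": force on a finger pad.
Only numpy, scipy, OpenCV 4.12 (cv2) and the standard library are available. Lean on these libraries where they do the work, as an engineer would, in place of code of your own. Each camera call takes 0.05 s, during which the arm holds its last target. There are 200 camera calls.

## Working session

There is one attempt and no reset: what is moved stays moved. The work goes in short steps, Python scripts to look and compute and a tool call to move; the robot and the scene stay as the last step left them, time stands still between calls to the robot, and variables do not carry over. Pictures are saved under pics/ and viewed, at most 10 in all, crops included, and the job is handed in when it is done.

Besides the shell and the picture viewer there is one more tool, called after "Emit:" in YAML: its name, and indented under it one key for each argument. servo_tool: Moves the arm, as the interface text tells. Its arguments: {"type":"object","properties":{"motion":{"type":"array"},"grip_force":{"type":"number"}},"required":["motion"]}

```bash
mkdir -p pics; ls
python3 - <<'E'
from station import bot
import cv2,numpy as np
print(bot.tcp_to_grasp); o=bot.get_obs(); print(o)
for n in ["scene","top"]:
    c=bot.read_camera(n); cv2.imwrite(f"pics/{n}0.png",c["img"][:,:,::-1]); np.savez(f"{n}0.npz",**c)
    print(n,c["K"],c["k1"],np.round(c["pose"],4))
E
```

```text
pics
0.0187
{'t': 0.0, 'q': array([-1.26310297,  0.47778131,  0.02233652,  1.55643183, -0.0114575 ,
        1.10929707, -0.08306479]), 'joint_vel': array([ 0.00087299, -0.0001492 , -0.0007692 , -0.00022906, -0.00061173,
        0.00067467,  0.00165552]), 'joint_torque': array([ 4.83109379e-04, -5.96455622e+01,  1.60869732e+00, -2.81196535e+01,
        1.25420120e-02,  9.47022869e-03,  2.35962835e-05]), 'eef_pos': array([0.27243126, 0.61694753, 0.23034655]), 'tool_rot': array([-1.01343623e-04,  2.06363679e-01,  9.78474952e-01, -8.88969378e-04]), 'contact_force': array([-0.40641509,  0.47515041,  0.85931354]), 'torque': array([ 0.03944498, -0.02985839,  0.03184265]), 'grasp_force': 0.0, 'gripper_width': 0.9992650134690186}
scene [[421.16694755   0.         279.35825441]
 [  0.         421.16694755 203.21406038]
 [  0.           0.           1.        ]] -0.11145535770860164 [[ 0.5367 -0.7044  0.4646 -0.014 ]
 [-0.8437 -0.4382  0.3102 -0.3616]
 [-0.0149 -0.5584 -0.8294  1.0773]
 [ 0.      0.      0.      1.    ]]
top [[419.62299246   0.         278.4131271 ]
 [  0.         419.62299246 214.1832495 ]
 [  0.           0.           1.        ]] 0.0289408219600687 [[ 2.8200e-02 -9.9620e-01  8.2400e-02  4.7830e-01]
 [-9.9960e-01 -2.8000e-02  3.5000e-03  1.7100e-02]
 [-1.1000e-03 -8.2500e-02 -9.9660e-01  1.1249e+00]
 [ 0.0000e+00  0.0000e+00  0.0000e+00  1.0000e+00]]
```

View pics/top0.png

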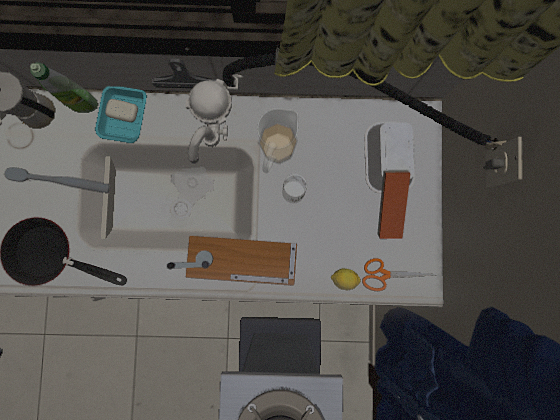

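View pics/scene0.png

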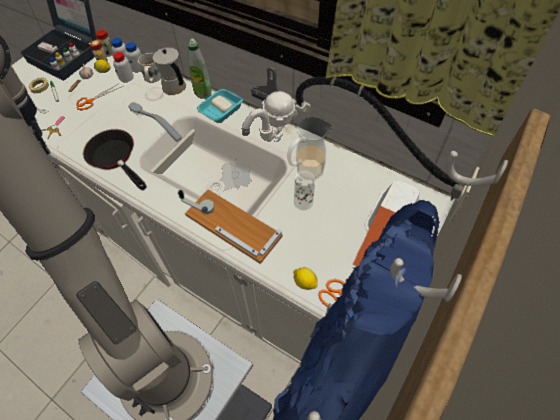

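The top view shows the stone in red at about (395,205), with its low end at row 238. The tub is at (393,150), the board at (242,260) with the long stop at (262,279) and the short stop at (293,262), and the cam disc at (205,258) with its knob at (172,266). The lemon is at (345,279), the scissors at (395,275) and the glass at (294,188). In the scene view the jacket hides part of the stone.

```bash
cat > h.py <<'E'
import numpy as np, cv2
from scipy.spatial.transform import Rotation as R
def cast(c,px,z):
    px=np.asarray(px,float).reshape(-1,1,2)
    u=cv2.undistortPoints(px,c["K"],np.array([float(c["k1"]),0,0,0])).reshape(-1,2)
    d=np.c_[u,np.ones(len(u))]@c["pose"][:3,:3].T; o=c["pose"][:3,3]
    z=np.broadcast_to(z,len(u)); return o+d*((z-o[2])/d[:,2])[:,None]
def proj(c,P):
    T=np.linalg.inv(c["pose"]); P=np.asarray(P,float).reshape(-1,3)
    return cv2.projectPoints(P,cv2.Rodrigues(T[:3,:3])[0],T[:3,3],c["K"],np.array([float(c["k1"]),0,0,0]))[0].reshape(-1,2)
def hsv(img): return cv2.cvtColor(img,cv2.COLOR_RGB2HSV)
def blob(m,box=None):
    m=m.astype(np.uint8)
    if box: k=np.zeros_like(m); x0,y0,x1,y1=box; k[y0:y1,x0:x1]=1; m=m*k
    m=cv2.morphologyEx(m,cv2.MORPH_CLOSE,np.ones((3,3),np.uint8))
    cs=cv2.findContours(m,cv2.RETR_EXTERNAL,cv2.CHAIN_APPROX_NONE)[0]
    return max(cs,key=cv2.contourArea)
E
python3 - <<'E'
from h import *
c=dict(np.load("top0.npz")); H=hsv(c["img"])
s=(H[...,0]<12)&(H[...,1]>120)&(H[...,2]>70)
b=blob(s,(370,160,420,250)); r=cv2.boxPoints(cv2.minAreaRect(b)); print("stone",r.round(1),cv2.contourArea(b))
r=r[np.argsort(r[:,1])]; print("hi",cast(c,r[:2],.1118).round(4),"lo",cast(c,r[2:],.0245).round(4))
w=(H[...,0]<20)&(H[...,1]>90)&(H[...,2]>60)
b=blob(w,(180,225,305,290)); r=cv2.boxPoints(cv2.minAreaRect(b)); print("wood",r.round(1)); print(cast(c,r,.02).round(4))
im=cv2.resize(c["img"][225:295,160:310],None,fx=5,fy=5,interpolation=cv2.INTER_CUBIC)
cv2.imwrite("pics/board0.png",im[:,:,::-1])
k=(H[...,2]<60); b=blob(k,(165,255,185,275)); (x,y),rad=cv2.minEnclosingCircle(b); print("knob",x,y,rad,cast(c,[[x,y]],.074))
for p in [(345,279)]: print("lemon",cast(c,[p],.03))
E
```

```text
stone [[379.3 237.4]
 [386.  169.8]
 [409.7 172.2]
 [402.9 239.8]] 1440.0
hi [[ 0.678  -0.2385  0.1118]
 [ 0.6736 -0.2959  0.1118]] lo [[ 0.5158 -0.2443  0.0245]
 [ 0.5114 -0.3058  0.0245]]
wood [[185.5 276.6]
 [188.6 235.2]
 [296.6 243.2]
 [293.5 284.6]]
[[ 0.3997  0.2583  0.02  ]
 [ 0.5077  0.2554  0.02  ]
 [ 0.4946 -0.029   0.02  ]
 [ 0.3868 -0.0236  0.02  ]]
knob 170.5 265.0 3.6401548385620117 [[0.43111565 0.28504918 0.074     ]]
lemon [[ 0.40587064 -0.15559114  0.03      ]]
```

View pics/board0.png

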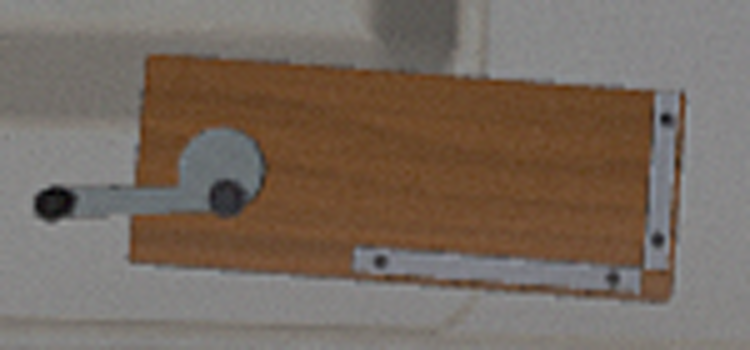

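The crop shows the long stop along the board's near side and the short stop at its right end, with the cam lever pointing left and a little nearer. I now have rough poses for the board and the stone. Next I'll work out the move to a waypoint.

```bash
cat >> h.py <<'E'
def Rt(yaw,tilt=0):
    """tool x at yaw, tool z down, x raised by tilt"""
    c,s=np.cos(tilt),np.sin(tilt); X=np.array([c*np.cos(yaw),c*np.sin(yaw),s]); Z=np.array([s*np.cos(yaw),s*np.sin(yaw),-c])
    return np.c_[X,np.cross(Z,X),Z]
def delta(o,p,Rm):
    """row (tool shift, turn in 5deg units) from state o to TCP p, Rm"""
    R0=R.from_quat(np.asarray(o["tool_rot"])[[1,2,3,0]]) if isinstance(o,dict) else R.from_matrix(o[1])
    p0=o["eef_pos"] if isinstance(o,dict) else o[0]
    s=R0.inv().apply(np.asarray(p)-p0); w=(R0.inv()*R.from_matrix(Rm)).as_rotvec()/np.radians(5)
    return np.r_[s.round(4),w.round(3)]
BO=np.array([.4385,.0796]); BY=-.046
def board(x,y): c,s=np.cos(BY),np.sin(BY); return BO+[c*x-s*y,s*x+c*y]
E
python3 - <<'E'
from h import *; from station import bot
o=bot.get_obs()
w1=(np.array([.5,.05,.36]),Rt(np.radians(60)))
print(delta(o,*w1))
Rs=Rt(.048,np.radians(29)); C=np.array([.601,-.271,.056]); 
print(delta(w1,C-.15*Rs[:,2],Rs))
E
```

```text
[-4.3720e-01 -4.2700e-01 -1.2880e-01 -1.3000e-02  1.7000e-02  1.9236e+01]
[-0.2668  0.1868  0.1728 -2.896   5.305  11.196 ]
```

Emit:
servo_tool:
  motion:
    - [[0,0,-0.03,0,0,0,1],[-0.03,-0.03,-0.07,0,0,1,1],[-0.06,-0.06,-0.1,0,0,2,1],[-0.437,-0.427,-0.129,0,0,19.2,1],[-0.437,-0.427,-0.129,0,0,19.2,1],[-0.437,-0.427,-0.129,0,0,19.2,1],[-0.437,-0.427,-0.129,0,0,19.2,1],[-0.437,-0.427,-0.129,0,0,19.2,1],[-0.437,-0.427,-0.129,0,0,19.2,1],[-0.437,-0.427,-0.129,0,0,19.2,1],[-0.437,-0.427,-0.129,0,0,19.2,1],[-0.437,-0.427,-0.129,0,0,19.2,1],[-0.437,-0.427,-0.129,0,0,19.2,1],[-0.437,-0.427,-0.129,0,0,19.2,1],[-0.437,-0.427,-0.129,0,0,19.2,1],[-0.437,-0.427,-0.129,0,0,19.2,1],[-0.437,-0.427,-0.129,0,0,19.2,1],[-0.437,-0.427,-0.129,0,0,19.2,1],[-0.437,-0.427,-0.129,0,0,19.2,1],[-0.437,-0.427,-0.129,0,0,19.2,1]]

```text
t: 1.77
eef_pos: [0.4994, 0.052, 0.3598]
tool_rot: [-0.0, 0.865, 0.502, -0.0]
contact_force: [-0.4, 0.9, -0.1]
gripper_width: 0.999
grasp_force: 0.0
```

Run:
```python
from h import *; from station import bot
c=bot.read_camera("wrist"); np.savez("w1.npz",**c); cv2.imwrite("pics/w1.png",c["img"][:,:,::-1])
o=bot.get_obs(); Rs=Rt(.048,np.radians(29)); C=np.array([.601,-.271,.056]); 
print(delta(o,C-.15*Rs[:,2],Rs)); print(o["q"].round(2)); print(c["pose"].round(3))
```

```text
[-0.2695  0.187   0.1726 -2.921   5.308  11.264 ]
[-0.77  0.07  0.58  1.81 -0.04  1.27 -0.69]
[[ 0.869 -0.477 -0.134  0.534]
 [-0.495 -0.836 -0.236  0.112]
 [ 0.     0.272 -0.962  0.501]
 [ 0.     0.     0.     1.   ]]
```

View pics/w1.png

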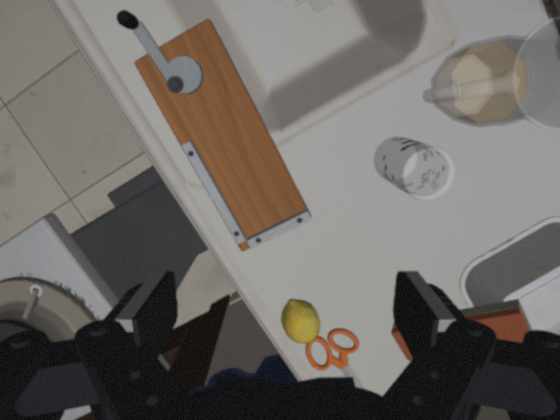

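The wrist view shows the board clearly. Its wood corners are at about (208,20), (137,65), (243,250) and (310,215). The disc pin is at (176,83) and the knob at (128,20). I'll refine the board pose from this view.

Run:
```python
from h import *
c=dict(np.load("w1.npz")); H=hsv(c["img"])
w=(H[...,0]<22)&(H[...,1]>90)&(H[...,2]>60)
b=blob(w,(120,0,330,265)).reshape(-1,2)
P=cast(c,b,.02)[:,:2].astype(np.float32); r=cv2.minAreaRect(P*1000); print(r); print((cv2.boxPoints(r)/1000).round(4))
print("knob",cast(c,[[128,18.5]],.074),"pin",cast(c,[[176,83]],.04))
# stop edges: light pixels beside wood
import sys
S=(H[...,1]<60)&(H[...,2]>110)
for p in [(190,155),(236,233),(258,240),(303,218)]: print("screw",p,cast(c,[p],.034).round(4))
```

```text
((447.5953674316406, 120.65928649902344), (267.0565185546875, 107.8061294555664), 87.2654800415039)
[[ 0.3874 -0.0101]
 [ 0.4951 -0.0153]
 [ 0.5078  0.2515]
 [ 0.4001  0.2566]]
knob [[0.43470209 0.28100119 0.074     ]] pin [[0.43589585 0.20388187 0.04      ]]
screw (190, 155) [[0.4016 0.123  0.034 ]]
screw (236, 233) [[0.3976 0.0053 0.034 ]]
screw (258, 240) [[ 0.4182 -0.0178  0.034 ]]
screw (303, 218) [[ 0.4856 -0.0208  0.034 ]]
```

Emit:
servo_tool:
  motion:
    - [[-0.03,0.02,0.02,-0.3,0.5,1.1,1],[-0.06,0.04,0.04,-0.6,1.1,2.3,1],[-0.09,0.06,0.05,-0.9,1.6,3.4,1],[-0.12,0.08,0.07,-1.2,2.2,4.6,1],[-0.15,0.1,0.09,-1.5,2.8,5.8,1],[-0.18,0.12,0.11,-1.8,3.4,7,1],[-0.21,0.145,0.135,-2.2,4,8.5,1],[-0.24,0.165,0.155,-2.6,4.7,10,1],[-0.27,0.187,0.172,-2.92,5.31,11.26,1],[-0.27,0.187,0.172,-2.92,5.31,11.26,1],[-0.27,0.187,0.172,-2.92,5.31,11.26,1],[-0.27,0.187,0.172,-2.92,5.31,11.26,1],[-0.27,0.187,0.172,-2.92,5.31,11.26,1]]

```text
t: 2.9
eef_pos: [0.5291, -0.2746, 0.1888]
tool_rot: [-0.006, 0.968, 0.024, 0.251]
contact_force: [-0.0, 0.4, 0.5]
gripper_width: 0.997
grasp_force: 0.0
```

```bash
sed -i 's/^BO=.*/BO=np.array([.4387,.0778]); BY=-.0475/' h.py
python3 - <<'E'
from h import *; from station import bot
c=bot.read_camera("wrist"); np.savez("w2.npz",**c); cv2.imwrite("pics/w2.png",c["img"][:,:,::-1])
print(bot.get_obs()["q"].round(2))
E
```

```text
[-0.08  0.29  0.71  2.16 -1.03  0.56 -0.1 ]
```

View pics/w2.png

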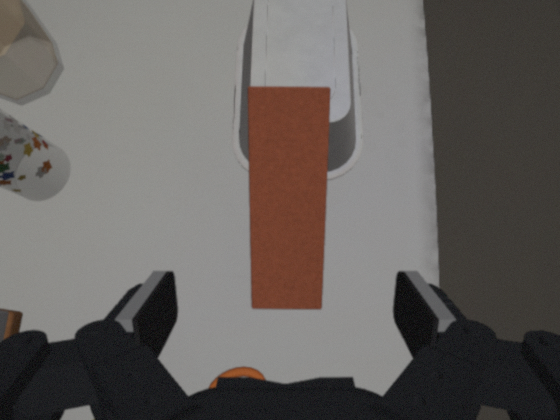

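The wrist view shows the brick-coloured face with corners at about (249,87), (330,87), (252,308) and (322,308). The tub lip starts at row 170 and the orange scissor handle is at (238,375). I'll refine the stone pose with PnP.

Run:
```python
from h import *; from station import bot
c=dict(np.load("w2.npz")); H=hsv(c["img"])
b=blob((H[...,0]<12)&(H[...,1]>120)&(H[...,2]>70),(230,70,345,325))
q=cv2.approxPolyDP(b,6,True).reshape(-1,2); print(q)
ctr=q.mean(0); q=np.array(sorted(q.tolist(),key=lambda p:np.arctan2(p[1]-ctr[1],p[0]-ctr[0])),np.float64) # TL,TR,BR,BL
q+=np.array([[-.5,-.5],[.5,-.5],[.5,.5],[-.5,.5]])
W=cast(c,q,[.1118,.1118,.0245,.0245]); print(W.round(4))
obj=np.array([[.09,.03,0],[.09,-.03,0],[-.09,-.03,0],[-.09,.03,0]])
ok,rv,tv=cv2.solvePnP(obj,q,c["K"],np.array([float(c["k1"]),0,0,0]))
M=c["pose"][:3,:3]@cv2.Rodrigues(rv)[0]; p=c["pose"][:3,:3]@tv.ravel()+c["pose"][:3,3]
print("face ctr",p.round(4),"yaw",np.arctan2(M[1,0],M[0,0]),"tilt",np.degrees(np.arcsin(M[2,0])),"roll",M[2,1]); C=p-.014*M[:,2]; print("centre",C)
yaw=np.arctan2(W[:2,1].mean()-W[2:,1].mean(),W[:2,0].mean()-W[2:,0].mean())
Rs=Rt(yaw,np.radians(29)); C2=W.mean(0)-.014*(-Rs[:,2]); print(yaw,C2)
o=bot.get_obs(); T=C2+Rs[:,2]*.011
print("T",T); print(delta(o,T,Rs))
```

```text
[[249  87]
 [253 306]
 [319 307]
 [328  89]]
[[ 0.6674 -0.2412  0.1118]
 [ 0.6687 -0.2985  0.1118]
 [ 0.5156 -0.3044  0.0245]
 [ 0.5135 -0.2476  0.0245]]
face ctr [ 0.5944 -0.2728  0.0602] yaw 0.038617683815013015 tilt 27.480781693330886 roll 0.002029298109891729
centre [ 0.60087975 -0.27256575  0.04777595]
0.04008612873655665 [ 0.59807218 -0.27266881  0.05590532]
T [ 0.6034008  -0.27245509  0.04628451]
[-0.0049  0.0017  0.1608 -0.059  -0.023   0.109 ]
```

Emit:
servo_tool:
  motion:
    - [[-0.001,0,0.03,0,0,0,1],[-0.003,0.002,0.06,0,0,0,1],[-0.005,0.002,0.085,-0.06,-0.02,0.1,1],[-0.005,0.002,0.11,-0.06,-0.02,0.1,1],[-0.005,0.002,0.13,-0.06,-0.02,0.1,1],[-0.005,0.002,0.145,-0.06,-0.02,0.1,1],[-0.005,0.002,0.155,-0.06,-0.02,0.1,1],[-0.005,0.002,0.16,-0.06,-0.02,0.1,1],[-0.005,0.002,0.16,-0.06,-0.02,0.1,1],[-0.005,0.002,0.16,-0.06,-0.02,0.1,1]]

```text
t: 3.78
eef_pos: [0.6025, -0.2742, 0.0469]
tool_rot: [-0.004, 0.968, 0.019, 0.251]
contact_force: [-0.8, -0.0, 0.2]
gripper_width: 0.997
grasp_force: 0.0
```

Emit:
servo_tool:
  motion:
    - [[0,0,0,0,0,0,0.6],[0,0,0,0,0,0,0.5],[0,0,0,0,0,0,0.4],[0,0,0,0,0,0,0.3],[0,0,0,0,0,0,0.3],[0,0,0,0,0,0,0.3],[0,0,0,0,0,0,0.3]]
  grip_force: 80

```text
t: 4.37
eef_pos: [0.6017, -0.2746, 0.0473]
tool_rot: [-0.005, 0.968, 0.018, 0.251]
contact_force: [-4.1, 1.7, 8.3]
gripper_width: 0.685
grasp_force: 83.9
```

Run:
```python
from h import *; from station import bot
o=bot.get_obs(); a=(np.array([.54,-.2,.26]),Rt(.3,.0))
print(delta(o,*a)); b=(np.r_[board(.026,.008),.12],Rt(BY+np.pi/2)); print(b[0],delta(a,*b))
```

```text
[ 0.0518 -0.0768 -0.2146  0.765  -5.777  -2.953 ]
[0.46505053 0.08455644 0.12      ] [ 1.2500e-02 -2.9400e-01  1.4000e-01  0.0000e+00  0.0000e+00 -1.4018e+01]
```

Emit:
servo_tool:
  motion:
    - [[0.005,0,-0.009,0,0,0,0.3],[0.012,0,-0.022,0,0,0,0.3],[0.02,0,-0.037,0,0,0,0.3],[0.028,0,-0.052,0,0,0,0.3],[0.035,-0.005,-0.075,0.1,-0.5,-0.3,0.3],[0.04,-0.015,-0.1,0.2,-1.2,-0.6,0.3],[0.043,-0.028,-0.125,0.3,-2,-1,0.3],[0.046,-0.043,-0.15,0.4,-2.9,-1.5,0.3],[0.049,-0.056,-0.175,0.5,-3.8,-2,0.3],[0.051,-0.068,-0.2,0.65,-4.8,-2.5,0.3],[0.052,-0.077,-0.215,0.76,-5.6,-2.9,0.3],[0.052,-0.077,-0.215,0.76,-5.78,-2.95,0.3],[0.052,-0.077,-0.215,0.76,-5.78,-2.95,0.3],[0.052,-0.077,-0.215,0.76,-5.78,-2.95,0.3]]

```text
t: 5.53
eef_pos: [0.5388, -0.2005, 0.2573]
tool_rot: [-0.0, 0.989, 0.148, -0.002]
contact_force: [-0.2, -0.3, -7.4]
gripper_width: 0.684
grasp_force: 88.5
```

Run:
```python
from h import *; from station import bot
o=bot.get_obs(); print(o["q"].round(2),o["contact_force"],o["torque"],o["gripper_width"])
b=(np.r_[board(.026,.008),.12],Rt(BY+np.pi/2)); print(delta(o,*b))
```

```text
[-0.31  0.34  0.71  1.8  -0.25  1.09 -0.78] [-0.16784539 -0.29261792 -7.40250839] [0.00457516 0.04562565 0.00069565] 0.6837815618975184
[ 1.3400e-02 -2.9410e-01  1.3750e-01 -2.9000e-02  2.7000e-02 -1.4053e+01]
```

Emit:
servo_tool:
  motion:
    - [[0,-0.015,0,0,0,-0.7,0.3],[0.001,-0.04,0,0,0,-1.8,0.3],[0.002,-0.065,0,0,0,-3,0.3],[0.003,-0.09,0,0,0,-4.2,0.3],[0.005,-0.12,0,0,0,-5.5,0.3],[0.006,-0.15,0,0,0,-6.9,0.3],[0.008,-0.18,0.01,0,0,-8.3,0.3],[0.009,-0.21,0.03,0,0,-9.7,0.3],[0.011,-0.24,0.05,0,0,-11.1,0.3],[0.012,-0.265,0.07,0,0,-12.5,0.3],[0.013,-0.285,0.09,-0.03,0.03,-13.5,0.3],[0.013,-0.294,0.11,-0.03,0.03,-14.05,0.3],[0.013,-0.294,0.125,-0.03,0.03,-14.05,0.3],[0.013,-0.294,0.137,-0.03,0.03,-14.05,0.3],[0.013,-0.294,0.137,-0.03,0.03,-14.05,0.3],[0.013,-0.294,0.137,-0.03,0.03,-14.05,0.3]]

```text
t: 6.87
eef_pos: [0.4645, 0.0826, 0.1212]
tool_rot: [0.0, 0.724, 0.69, -0.001]
contact_force: [0.4, -0.4, -6.0]
gripper_width: 0.679
grasp_force: 88.8
```

Run:
```python
from h import *; from station import bot
o=bot.get_obs(); b=(np.r_[board(.026,.008),.05],Rt(BY+np.pi/2)); print(delta(o,*b),o["q"].round(2))
c=bot.read_camera("wrist"); np.savez("w3.npz",**c); cv2.imwrite("pics/w3.png",c["img"][:,:,::-1])
t=bot.read_camera("top"); np.savez("t3.npz",**t)
```

```text
[ 0.002   0.0005  0.0712 -0.007   0.017  -0.015 ] [-0.6   0.31  0.34  2.15 -0.15  0.71 -0.2 ]
```

View pics/w3.png

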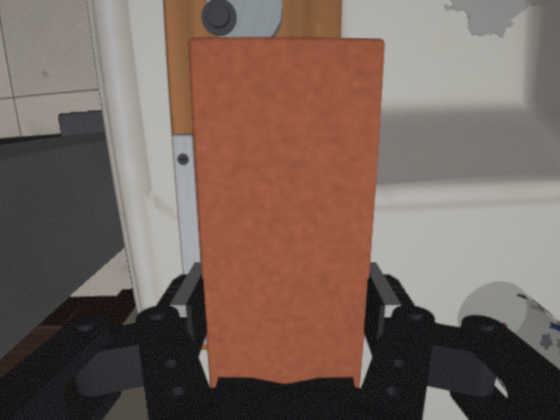

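The wrist view shows the stone held straight, with its far end at corners (191,39) and (384,39), over the board and clear of the long stop. I'll check its offset from the TCP.

Run:
```python
from h import *; from station import bot
c=dict(np.load("w3.npz")); 
for z in (.140,.145,.150):
    W=cast(c,[[191,39],[384,39],[209,384],[361,384]],z); print(z,W[:,:2].round(4).tolist(),"w",np.linalg.norm(W[0]-W[1]))
```

```text
0.14 [[0.4401, 0.1746], [0.5001, 0.1717], [0.4321, 0.0461], [0.494, 0.0431]] w 0.06002341944213374
0.145 [[0.4413, 0.1736], [0.4988, 0.1709], [0.4336, 0.0504], [0.4929, 0.0475]] w 0.0575785597915569
0.15 [[0.4424, 0.1727], [0.4975, 0.1701], [0.4351, 0.0547], [0.4919, 0.0519]] w 0.05513370014097999
```

Emit:
servo_tool:
  motion:
    - [[0,0,0.015,0,0,0,0.3],[0.001,0,0.035,0,0,0,0.3],[0.002,0,0.055,0,0,0,0.3],[0.002,0,0.07,0,0,0,0.3],[0.002,0,0.078,0,0,0,0.3],[0.002,0,0.08,0,0,0,0.3],[0.002,0,0.08,0,0,0,0.3],[0.002,0,0.08,0,0,0,0.3]]

```text
t: 7.63
eef_pos: [0.467, 0.0862, 0.0431]
tool_rot: [0.001, 0.724, 0.69, 0.001]
contact_force: [-0.4, 0.4, -6.9]
gripper_width: 0.68
grasp_force: 88.8
```

Emit:
servo_tool:
  motion:
    - [[0,0,0.004,0,0,0,0.3],[0,0,0.007,0,0,0,0.3],[0,0,0.01,0,0,0,0.3],[0,0,0.012,0,0,0,0.3],[0,0,0.013,0,0,0,0.3],[0,0,0.013,0,0,0,0.3]]

```text
t: 8.13
eef_pos: [0.4659, 0.0861, 0.0289]
tool_rot: [0.001, 0.723, 0.69, 0.0]
contact_force: [-0.2, -0.7, -6.7]
gripper_width: 0.682
grasp_force: 89.1
```

Emit:
servo_tool:
  motion:
    - [[0,0,0.001,0,0,0,0.3],[0,0,0.002,0,0,0,0.3],[0,0,0.003,0,0,0,0.3],[0,0,0.003,0,0,0,0.3],[0,0,0.003,0,0,0,0.3]]

```text
t: 8.55
eef_pos: [0.466, 0.0861, 0.0261]
tool_rot: [0.001, 0.723, 0.69, 0.0]
contact_force: [1.5, -0.5, -7.3]
gripper_width: 0.682
grasp_force: 89.1
```

Emit:
servo_tool:
  motion:
    - [[0,0,0.001,0,0,0,0.3],[0,0,0.002,0,0,0,0.3],[0,0,0.003,0,0,0,0.3],[0,0,0.003,0,0,0,0.3]]

```text
t: 8.88
eef_pos: [0.4662, 0.0862, 0.0244]
tool_rot: [0.0, 0.723, 0.69, 0.001]
contact_force: [-4.5, -0.4, 13.8]
gripper_width: 0.679
grasp_force: 91.5
```

Emit:
servo_tool:
  motion:
    - [[-0.001,0,-0.001,0,0,0,0.3],[-0.003,0,-0.001,0,0,0,0.3],[-0.005,0,-0.001,0,0,0,0.3],[-0.007,0,-0.001,0,0,0,0.3],[-0.007,0,-0.001,0,0,0,0.3]]

```text
t: 9.3
eef_pos: [0.4666, 0.0795, 0.0245]
tool_rot: [0.001, 0.723, 0.69, 0.001]
contact_force: [0.6, 4.0, 3.2]
gripper_width: 0.68
grasp_force: 90.1
```

Emit:
servo_tool:
  motion:
    - [[-0.001,0,0,0,0,0,0.3],[-0.002,0,0,0,0,0,0.3],[-0.002,0,0,0,0,0,0.3],[-0.002,0,0,0,0,0,0.3]]

```text
t: 9.63
eef_pos: [0.4665, 0.0778, 0.0245]
tool_rot: [0.001, 0.723, 0.691, 0.001]
contact_force: [1.1, 5.6, 3.8]
gripper_width: 0.684
grasp_force: 90.2
```

Emit:
servo_tool:
  motion:
    - [[-0.001,0,0,0,0,0,0.3],[-0.002,0,0,0,0,0,0.3],[-0.003,0,0,0,0,0,0.3],[-0.003,0,0,0,0,0,0.3]]

```text
t: 9.97
eef_pos: [0.4663, 0.0761, 0.0245]
tool_rot: [0.0, 0.723, 0.691, 0.002]
contact_force: [0.4, 10.1, 2.6]
gripper_width: 0.681
grasp_force: 90.1
```

Emit:
servo_tool:
  motion:
    - [[-0.001,0,0,0,0,0,0.3],[-0.001,0,0,0,0,0,0.3],[-0.002,0,0,0,0,0,0.3],[-0.002,0,0,0,0,0,0.3]]

```text
t: 10.3
eef_pos: [0.4661, 0.0761, 0.0245]
tool_rot: [-0.0, 0.722, 0.692, 0.002]
contact_force: [-0.8, 14.7, 2.3]
gripper_width: 0.678
grasp_force: 89.9
```

Emit:
servo_tool:
  motion:
    - [[0.002,0,0,0,0,0,0.68],[0.002,0,0,0,0,0,0.72],[0.002,0,0,0,0,0,0.76],[0.002,0,0,0,0,0,0.8],[0.002,0,0,0,0,0,0.84],[0.002,0,0,0,0,0,0.85],[0.002,0,-0.005,0,0,0,0.85],[0.002,0,-0.015,0,0,0,0.85],[0.002,0,-0.03,0,0,0,0.85],[0.002,0,-0.055,0,0,0,0.85],[0.002,0,-0.09,0,0,0,0.85],[0.002,0,-0.125,0,0,0,0.85],[0.002,0,-0.125,0,0,0,0.85],[0.002,0,-0.125,0,0,0,0.85]]

```text
t: 11.47
eef_pos: [0.4668, 0.0746, 0.1519]
tool_rot: [0.002, 0.723, 0.69, 0.003]
contact_force: [-0.4, -0.2, -1.0]
gripper_width: 0.852
grasp_force: 0.0
```

Run:
```python
from h import *; from station import bot
o=bot.get_obs(); b=(np.r_[board(.095,.0),.031],Rt(BY+np.pi/2)); print(b[0],delta(o,*b),o["q"].round(2))
c=bot.read_camera("wrist"); np.savez("w4.npz",**c); cv2.imwrite("pics/w4.png",c["img"][:,:,::-1])
```

```text
[0.53359285 0.0732892  0.031     ] [ 0.0015  0.0659  0.1213  0.076  -0.026   0.009 ] [-0.6   0.25  0.36  2.13 -0.13  0.77 -0.21]
```

View pics/w4.png

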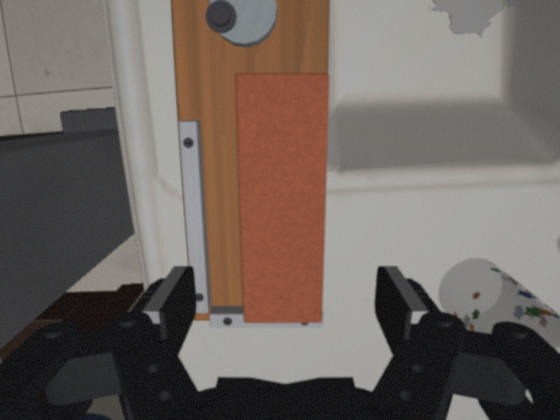

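The stone lies flat at (283,200), touching the short stop at its lower end and parallel to the long stop, with about a 35 px gap. Next I'll push it from the far side with the fingers closed.

Emit:
servo_tool:
  motion:
    - [[0,0.02,0,0,0,0,0.5],[0.002,0.045,0,0.08,0,0,0.2],[0.002,0.066,0,0.08,0,0,0],[0.002,0.066,0.01,0.08,0,0,0],[0.002,0.066,0.035,0.08,0,0,0],[0.002,0.066,0.065,0.08,0,0,0],[0.002,0.066,0.09,0.08,0,0,0],[0.002,0.066,0.11,0.08,0,0,0],[0.002,0.066,0.12,0.08,0,0,0],[0.002,0.066,0.12,0.08,0,0,0],[0.002,0.066,0.12,0.08,0,0,0]]

```text
t: 12.43
eef_pos: [0.5308, 0.0727, 0.0288]
tool_rot: [-0.002, 0.723, 0.69, -0.003]
contact_force: [0.0, -0.1, 1.3]
gripper_width: 0.002
grasp_force: 0.0
```

Emit:
servo_tool:
  motion:
    - [[0,-0.004,0,0,0,0,0],[0,-0.008,0,0,0,0,0],[0,-0.012,0,0,0,0,0],[0,-0.016,0,0,0,0,0],[0,-0.02,0,0,0,0,0],[0,-0.024,0,0,0,0,0],[0,-0.028,0,0,0,0,0],[0,-0.032,0,0,0,0,0],[0,-0.036,0,0,0,0,0],[0,-0.04,0,0,0,0,0],[0,-0.044,0,0,0,0,0],[0,-0.044,0,0,0,0,0]]

```text
t: 13.43
eef_pos: [0.4872, 0.0752, 0.0297]
tool_rot: [-0.002, 0.723, 0.69, -0.002]
contact_force: [2.3, -0.6, 1.9]
gripper_width: -0.004
grasp_force: 1.4
```

Emit:
servo_tool:
  motion:
    - [[0,-0.002,0,0,0,0,0],[0,-0.004,0,0,0,0,0],[0,-0.006,0,0,0,0,0],[0,-0.006,0,0,0,0,0]]

```text
t: 13.77
eef_pos: [0.4819, 0.0755, 0.0297]
tool_rot: [-0.002, 0.723, 0.69, -0.002]
contact_force: [4.2, -0.7, 1.8]
gripper_width: -0.003
grasp_force: 2.1
```

Emit:
servo_tool:
  motion:
    - [[0,-0.001,0,0,0,0,0],[0,-0.003,0,0,0,0,0],[0,-0.005,0,0,0,0,0],[0,-0.005,0,0,0,0,0]]

```text
t: 14.1
eef_pos: [0.48, 0.0756, 0.0303]
tool_rot: [0.0, 0.724, 0.69, 0.001]
contact_force: [10.2, -1.3, -0.6]
gripper_width: -0.0
grasp_force: 5.3
```

Emit:
servo_tool:
  motion:
    - [[0,-0.001,0,0,0,0,0],[0,-0.002,0,0,0,0,0],[0,-0.004,0,0,0,0,0],[0,-0.004,0,0,0,0,0],[0,-0.004,0,0,0,0,0]]

```text
t: 14.52
eef_pos: [0.4797, 0.0757, 0.0314]
tool_rot: [0.003, 0.724, 0.69, 0.003]
contact_force: [17.2, -1.7, 0.5]
gripper_width: 0.003
grasp_force: 8.4
```

Emit:
servo_tool:
  motion:
    - [[0,0.01,0,0,0,0,0],[0,0.025,0,0,0,0,0],[0,0.03,-0.02,0,0,0,0],[0,0.03,-0.06,0,0,0,0],[0,0.02,-0.1,0,0,0,0],[0,0.01,-0.13,0,0,0,0],[0,0.005,-0.145,0,0,0,0],[0,0.005,-0.145,0,0,0,0],[0,0.005,-0.145,0,0,0,0]]

```text
t: 15.27
eef_pos: [0.4769, 0.0757, 0.1743]
tool_rot: [-0.003, 0.723, 0.691, -0.003]
contact_force: [0.3, -0.0, -0.7]
gripper_width: 0.0
grasp_force: 0.0
```

Run:
```python
from h import *; from station import bot
o=bot.get_obs(); print(o["eef_pos"],o["q"].round(2))
c=bot.read_camera("wrist"); np.savez("w5.npz",**c); cv2.imwrite("pics/w5.png",c["img"][:,:,::-1])
```

```text
[0.47692174 0.07574638 0.17426194] [-0.62  0.24  0.39  2.08 -0.12  0.85 -0.2 ]
```

View pics/w5.png

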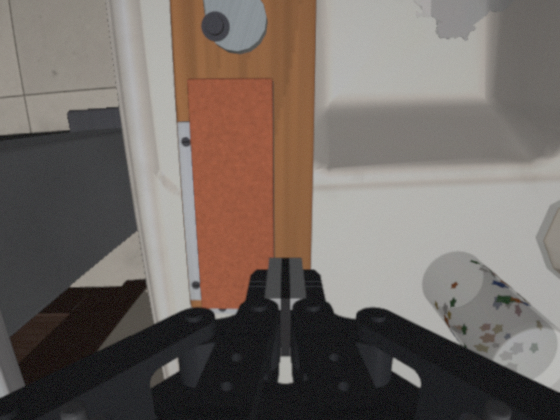

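The wrist view shows the stone along the long stop, with its left end at row 80 between columns 189 and 271. The cam is still open. I'll push the left end gently from above the cam disc to seat it against the short stop.

Run:
```python
from h import *; from station import bot
c=dict(np.load("w5.npz")); W=cast(c,[[189,79],[272,78]],.048)[:,:2]
cs,sn=np.cos(BY),np.sin(BY); print(((W-BO)@np.array([[cs,-sn],[sn,cs]])).round(4))
o=bot.get_obs(); b=(np.r_[board(.010,.110),.043],Rt(BY+np.pi/2)); print(b[0],delta(o,*b))
```

```text
[[-0.0289  0.0894]
 [ 0.0288  0.0897]]
[0.45391176 0.18720111 0.043     ] [ 0.1106 -0.0269  0.1306 -0.096   0.011   0.017 ]
```

Emit:
servo_tool:
  motion:
    - [[0.035,-0.01,0,0,0,0,0],[0.07,-0.02,0.01,-0.1,0,0,0],[0.1,-0.026,0.03,-0.1,0,0,0],[0.11,-0.027,0.06,-0.1,0,0,0],[0.11,-0.027,0.09,-0.1,0,0,0],[0.11,-0.027,0.115,-0.1,0,0,0],[0.11,-0.027,0.127,-0.1,0,0,0],[0.11,-0.027,0.13,-0.1,0,0,0],[0.11,-0.027,0.13,-0.1,0,0,0],[0.11,-0.027,0.13,-0.1,0,0,0]]

```text
t: 16.15
eef_pos: [0.4556, 0.1862, 0.0442]
tool_rot: [0.001, 0.724, 0.69, 0.0]
contact_force: [0.1, 0.8, -0.6]
gripper_width: 0.001
grasp_force: 0.0
```

Emit:
servo_tool:
  motion:
    - [[-0.002,0,0,0,0,0,0],[-0.004,0,0,0,0,0,0],[-0.006,0,0,0,0,0,0],[-0.008,0,0,0,0,0,0],[-0.009,0,0,0,0,0,0],[-0.009,0,0,0,0,0,0]]

```text
t: 16.65
eef_pos: [0.4557, 0.178, 0.0451]
tool_rot: [0.001, 0.723, 0.69, 0.002]
contact_force: [-0.7, 1.3, 0.9]
gripper_width: -0.002
grasp_force: 0.5
```

Emit:
servo_tool:
  motion:
    - [[0.002,0,0.002,0,0,0,0],[0.002,0,0.005,0,0,0,0],[0,0,0.005,0,0,0,0],[-0.002,0,0.005,0,0,0,0],[-0.004,0,0.005,0,0,0,0],[-0.004,0,0.005,0,0,0,0]]

```text
t: 17.15
eef_pos: [0.4559, 0.1778, 0.0399]
tool_rot: [0.0, 0.722, 0.691, 0.003]
contact_force: [-0.1, 12.0, -2.0]
gripper_width: -0.001
grasp_force: 5.8
```

Emit:
servo_tool:
  motion:
    - [[-0.002,0,0,0,0,0,0],[-0.004,0,0,0,0,0,0],[-0.005,0,0,0,0,0,0],[-0.005,0,0,0,0,0,0]]

```text
t: 17.48
eef_pos: [0.4568, 0.1776, 0.0408]
tool_rot: [-0.0, 0.721, 0.693, 0.006]
contact_force: [-0.2, 23.4, -1.7]
gripper_width: -0.003
grasp_force: 11.4
```

The stone is seated against both stops. I'll lift and locate the knob.

Emit:
servo_tool:
  motion:
    - [[0.008,0,0,0,0,0,0],[0.01,0,-0.01,0,0,0,0],[0.01,-0.005,-0.04,0,0,0,0.2],[0.005,-0.01,-0.08,0,0,0,0.5],[0,-0.015,-0.11,0,0,0,0.5],[0,-0.02,-0.13,0,0,0,0.5],[0,-0.02,-0.13,0,0,0,0.5],[0,-0.02,-0.13,0,0,0,0.5],[0,-0.02,-0.13,0,0,0,0.5]]

```text
t: 18.23
eef_pos: [0.4341, 0.1689, 0.1692]
tool_rot: [0.001, 0.724, 0.69, 0.001]
contact_force: [0.5, 0.4, 0.5]
gripper_width: 0.503
grasp_force: 0.0
```

Run:
```python
from h import *; from station import bot
c=bot.read_camera("wrist"); np.savez("w6.npz",**c); cv2.imwrite("pics/w6.png",c["img"][:,:,::-1])
H=hsv(c["img"]); o=bot.get_obs(); print(o["eef_pos"])
e=proj(c,[[.432,.284,.074],[.4347,.2041,.04]]); print(e)
x,y=e[0].astype(int)
W=cast(c,[[189,79]],.05)
b=blob((H[...,2]<55),(max(0,x-40),max(0,y-40),x+40,y+40)); print(cv2.minEnclosingCircle(b),cv2.boundingRect(b))
```

```text
[0.4339394  0.1689483  0.16873677]
[[270.95388202  30.28762253]
 [282.2607371  156.58390876]]
((267.5, 29.5), 15.700418472290039) (254, 14, 25, 32)
```

View pics/w6.png

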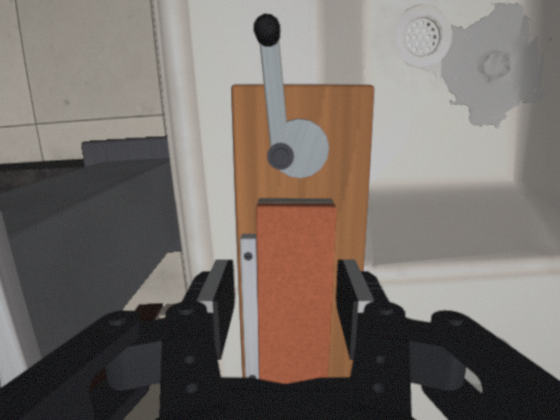

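The wrist view shows the knob at (267,27), the pivot pin at (280,156) and the stone flush on the long stop.

Run:
```python
from h import *; from station import bot
c=dict(np.load("w6.npz")); K=cast(c,[[266.5,26.5]],.074)[0]; P=cast(c,[[280.5,156]],.042)[0]; print(K,P)
Pb=np.r_[board(-.010,.126),0]; d=K-Pb; print(Pb,np.hypot(*d[:2])); a=np.arctan2(d[1],d[0]); print("a",np.degrees(a),"theta",np.radians(115)+BY-a)
o=bot.get_obs(); n=d[:2]/np.hypot(*d[:2]); T=np.r_[Pb[:2]+.083*n,.044]; print(T,delta(o,T,Rt(a)))
```

```text
[0.42947639 0.28625742 0.074     ] [0.43346319 0.20483639 0.042     ]
[0.43469403 0.2041327  0.        ] 0.08229029693283357
a 93.63529446182939 theta 0.32538445536014415
[0.42943139 0.2869657  0.044     ] [ 0.1179 -0.0103  0.1245  0.021   0.021  -1.267 ]
```

Emit:
servo_tool:
  motion:
    - [[0.03,-0.003,0,0,0,-0.3,0.5],[0.065,-0.006,0,0,0,-0.7,0.5],[0.1,-0.01,0,0,0,-1.1,0.5],[0.118,-0.01,0.01,0,0,-1.27,0.5],[0.118,-0.01,0.03,0,0,-1.27,0.5],[0.118,-0.01,0.06,0,0,-1.27,0.5],[0.118,-0.01,0.09,0,0,-1.27,0.5],[0.118,-0.01,0.115,0,0,-1.27,0.5],[0.118,-0.01,0.124,0,0,-1.27,0.5],[0.118,-0.01,0.124,0,0,-1.27,0.5],[0.118,-0.01,0.124,0,0,-1.27,0.5]]

```text
t: 19.2
eef_pos: [0.4305, 0.2875, 0.0451]
tool_rot: [0.002, 0.684, 0.729, 0.0]
contact_force: [-0.0, 1.0, -0.2]
gripper_width: 0.497
grasp_force: 0.0
```

Emit:
servo_tool:
  motion:
    - [[0,0,0,0,0,0,0.35],[0,0,0,0,0,0,0.25],[0,0,0,0,0,0,0.1],[0,0,0,0,0,0,0.1],[0,0,0,0,0,0,0.1]]
  grip_force: 30

```text
t: 19.62
eef_pos: [0.4312, 0.2887, 0.0468]
tool_rot: [0.001, 0.684, 0.729, 0.002]
contact_force: [-1.6, -1.4, 7.8]
gripper_width: 0.183
grasp_force: 29.5
```

Emit:
servo_tool:
  motion:
    - [[0,0.007,0,0,0,1,0.1],[-0.001,0.014,0,0,0,2,0.1],[-0.003,0.022,0,0,0,3,0.1],[-0.005,0.028,0,0,0,4,0.1],[-0.008,0.035,0,0,0,5,0.1],[-0.011,0.042,0,0,0,6,0.1],[-0.015,0.048,0,0,0,7,0.1],[-0.019,0.053,0,0,0,8,0.1],[-0.024,0.059,0,0,0,9,0.1],[-0.03,0.064,0,0,0,10,0.1],[-0.035,0.068,0,0,0,11,0.1],[-0.042,0.072,0,0,0,12,0.1],[-0.048,0.075,0,0,0,13,0.1],[-0.055,0.078,0,0,0,14,0.1],[-0.062,0.08,0,0,0,15,0.1],[-0.062,0.08,0,0,0,15,0.1]]

```text
t: 20.95
eef_pos: [0.5138, 0.2284, 0.0467]
tool_rot: [0.001, 0.987, 0.159, 0.001]
contact_force: [-4.7, -4.7, 11.5]
gripper_width: 0.185
grasp_force: 29.5
```

```bash
cat > cam.py <<'E'
from h import *; from station import bot
o=bot.get_obs(); Pb=board(-.010,.126); d=o["eef_pos"][:2]-Pb; a=np.arctan2(d[1],d[0])
X=R.from_quat(o["tool_rot"][[1,2,3,0]]).as_matrix()[:,0]
print("r",np.hypot(*d),"theta",np.radians(115)+BY-a,"yaw err deg",np.degrees(np.arctan2(X[1],X[0])-a),o["contact_force"].round(1),o["q"].round(2))
E
python3 cam.py
```

```text
r 0.08271245373366459 theta 1.661976441848731 yaw err deg 1.2514445717969869 [-4.7 -4.7 11.5] [-0.95  0.61  0.56  1.99 -0.5   0.68 -1.33]
```

Emit:
servo_tool:
  motion:
    - [[0,0.004,0,0,0,0.5,0.1],[0,0.007,0,0,0,1,0.1],[-0.001,0.011,0,0,0,1.5,0.1],[-0.001,0.014,0,0,0,2,0.1],[-0.002,0.018,0,0,0,2.5,0.1],[-0.003,0.022,0,0,0,3,0.1],[-0.003,0.022,0,0,0,3,0.1],[-0.003,0.022,0,0,0,3,0.1]]

```text
t: 21.62
eef_pos: [0.5173, 0.2086, 0.0466]
tool_rot: [0.0, 0.999, 0.032, 0.0]
contact_force: [-5.6, -3.2, 12.2]
gripper_width: 0.185
grasp_force: 29.4
```

```bash
python3 cam.py
```

```text
r 0.08276725726848352 theta 1.9056152167741094 yaw err deg 0.5671150468082595 [-5.6 -3.2 12.2] [-0.97  0.62  0.62  2.01 -0.56  0.69 -1.49]
```

Emit:
servo_tool:
  motion:
    - [[0,0.003,0,0,0,0.4,0.1],[0,0.006,0,0,0,0.8,0.1],[0,0.009,0,0,0,1.2,0.1],[0,0.011,0,0,0,1.5,0.1],[0,0.011,0,0,0,1.5,0.1],[0,0.011,0,0,0,1.5,0.1]]

```text
t: 22.12
eef_pos: [0.518, 0.2024, 0.0467]
tool_rot: [-0.002, 1.0, -0.032, 0.0]
contact_force: [-5.5, 8.4, 7.5]
gripper_width: 0.185
grasp_force: 29.2
```

```bash
python3 cam.py
```

```text
r 0.08328738971612944 theta 1.9804284149840214 yaw err deg -2.4221227113350485 [-5.5  8.4  7.5] [-0.97  0.63  0.65  2.02 -0.6   0.69 -1.57]
```

Emit:
servo_tool:
  motion:
    - [[0,0.002,0,0,0,0,0.1],[0,0.004,0,0,0,0,0.1],[0,0.004,0,0,0,0,0.1],[0,0.004,0,0,0,0,0.1]]

```text
t: 22.45
eef_pos: [0.5179, 0.2007, 0.0467]
tool_rot: [-0.003, 1.0, -0.031, 0.001]
contact_force: [-4.5, 12.0, 6.0]
gripper_width: 0.185
grasp_force: 29.5
```

```bash
python3 cam.py
```

```text
r 0.08325871373735713 theta 2.0008183748040644 yaw err deg -1.189140628624576 [-4.5 12.   6. ] [-0.97  0.62  0.65  2.02 -0.6   0.69 -1.56]
```

Emit:
servo_tool:
  motion:
    - [[0,0,0,0,0,0,0.25],[0,-0.002,0,0,0,0,0.4],[0,-0.005,0,0,0,0,0.5],[0,-0.006,0,0,0,0,0.5],[0,-0.006,0,0,0,0,0.5],[0,-0.006,-0.015,0,0,0,0.5],[0,-0.006,-0.04,0,0,0,0.5],[0,-0.006,-0.08,0,0,0,0.5],[-0.03,-0.006,-0.11,0,0,0,0.5],[-0.06,0,-0.14,0,0,0,0.5],[-0.06,0.0,-0.17,0,0,0,0.5],[-0.06,0.0,-0.17,0,0,0,0.5],[-0.06,0.0,-0.17,0,0,0,0.5]]

```text
t: 23.53
eef_pos: [0.4591, 0.1991, 0.2171]
tool_rot: [-0.001, 0.999, -0.033, 0.003]
contact_force: [-0.3, 0.2, -0.8]
gripper_width: 0.503
grasp_force: 0.0
```

Run:
```python
from h import *; from station import bot
c=bot.read_camera("wrist"); np.savez("w7.npz",**c); cv2.imwrite("pics/w7.png",c["img"][:,:,::-1])
H=hsv(c["img"]); o=bot.get_obs(); print(o["eef_pos"],o["contact_force"])
print(proj(c,np.c_[[board(.073,.126),board(-.01,.126),board(-.03,.09),board(.03,.09),board(.03,-.09)],[.074,.042,.048,.048,.048]]).round(0))
```

```text
[0.45860041 0.19878481 0.21594449] [-0.48232034  0.26621142 -0.78584556]
[[279. 125.]
 [282. 219.]
 [323. 242.]
 [323. 175.]
 [527. 173.]]
```

View pics/w7.png

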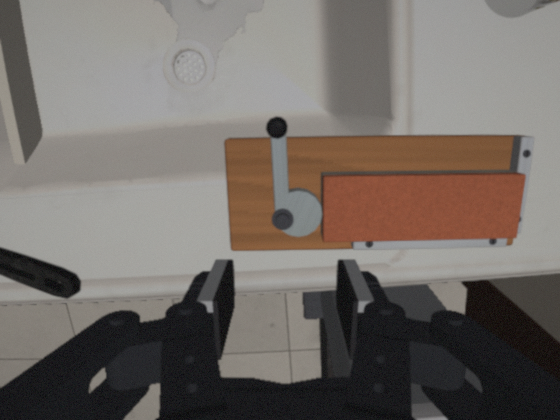

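The stone is flush with both stops: its corners at (322,242), (322,175) and (524,173) match the predicted home position within 3 px. The lever points away from the robot, with the knob at (277,127), which puts the cam at about 1.98. The gripper is clear, so I'm handing in.

```bash
python3 -c "
from station import bot
print(bot.hand_in())"
```

```text
the job is handed in; nothing more can be done
None
```

I've handed the job in: the stone lies flat, seated against both stops, the cam lever is turned tight at about 1.98 to 2.0 rad, and the gripper is clear of everything. The hand-in returned no verdict, so I can't say how it was judged.

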